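# Close the wax jar with its disk and ring

### The job

Close the aluminium wax jar that stands in the wooden holder: seat the wooden disk flat in its mouth, knob up, and let go of it; then set the steel ring over it and screw it on clockwise until it is snug and holds the disk pressed onto its gasket. Be gentle: do not ram the parts down, force the thread or overtighten the ring, leave the other things on the bench where they are, and let go at the end.

Things in the scene. Friction and masses are not known exactly. Their poses are not given: they have to be found in the camera images.
- disk_center (a point): Loose dark wooden disk, 40 mm across, 8 mm thick, with an upright round knob on top (13 mm across, 26 mm tall): take it by the knob. Starts standing on the bench (z = 0), knob up. Point: on the axis, half-way up the whole 34 mm height, so inside the knob, 17 mm above the underside, 9 mm above the disk's upper face; z up along the knob. Seated: this point 12 mm above the mouth point.
- ring_center (a point): Loose steel closing ring, 65 mm outside, 30 mm tall, knurled, open below, on the bench (z = 0) right way up; its top has a 26 mm hole for the knob. Point: on the axis, half-way up. Inside are 4 round pins a quarter turn apart (skirt inside 59 mm, 51 mm across the pins, 12 to 16 mm above the lower edge). Just resting on the seated disk: this point 8 mm below the mouth point. Pin angle not told.
- mouth (a point): Centre of the fixed jar's rim, z up, 103 to 111 mm above the bench. Bore 42 mm, rounded lip, gasket 5 mm below the rim. Neck 49 mm wide, 42 mm tall, 4 sloping ridges 55 mm across. Over the neck the ring first rests 5 to 9 mm high: press about 4 N and turn clockwise up to 80 deg; it drops between the ridges (follow it down before turning on), then 25 to 45 deg more make it snug.
- gasket (a joint): Sinking of the springy black gasket in the mouth, m: 0 free, 6.5 N per mm, bottoms at 0.002, stiff beyond. The disk on it is seated when a 5 N push sinks it about 0.0008. Snug ring: it stays at 0.001 to 0.002; turned about 0.2 rad past that the load climbs steeply (keep the disk under 45 N, the ring under 90 N; hold the ring with 20 to 30 N and turn in steps under 0.1 rad).
- mallet: Bystander: hammer with wooden handle lying on the bench on the left (+y); origin on its underside. Leave it alone.
- glue: Bystander: white glue bottle, 60 mm across, 150 mm tall, standing beyond the jar; origin at its underside. Leave it alone.
- driver: Bystander: screwdriver lying on the bench on the right (-y); origin on its underside. Leave it alone.
- offcut: Bystander: pale wooden offcut 120 x 50 x 30 mm lying beyond on the right; origin at its underside. Leave it alone.
Not all that is in view belongs to the job. Of the things shaped like the part that bears ring_center, the bare steel one is meant.

How it is judged:
By the outcome, as a careful person would: the job done as asked, in the order asked, and still so for the second after the job is handed in, with the robot touching nothing.
It also fails if it takes over 72 s, if anything falls off the work surface, if the arm or the gripper's body presses on something with over 40 N, if the wrist force passes 120 N, or if a joint passes its speed limit or range.

### The arm

A 6-joint arm with a two-finger parallel gripper is mounted at the origin on the work surface. World frame = base frame: x ahead of the robot, y to its left, z up, the work surface at z = 0. Lengths are in m, angles in rad, forces in N, time in s.
With the tool pointing down it reaches from about 0.3 to 0.775 m from the base axis. Payload 14.6 kg.
Tool frame: the origin (TCP) lies at the centre of the arm's flange, where the gripper is bolted on; the fingertips stand 199 mm ahead of it and the grasp point (between the pads) lies ctrl.tcp_to_grasp ahead of it (ctrl.tcp_to_grasp is the distance from the TCP to the grasp point, in m); z points along the fingers, y is the line along which they close (so a half turn about z gives the same grasp; the last joint's range is limited). The gripper opens to 94 mm and grips with 3 to 60 N. Pads are 16 mm wide; open, the fingers measure 119 mm over their backs; the gripper's body (75 mm by 177 mm) begins 78 mm behind the grasp point.
Start: joints at [-0.067, 0.3, 1.521, -0, 1.321, -0.067], TCP at [0.55, -0, 0.405] pointing down, gripper open.
Joint ranges: [-3.03, 3.03], [-0.79, 2.21], [0.23, 2.52], [-1.04, 4.18], [0, 3.07], [-2.55, 2.55]. Speed limits (rad/s): [2.22, 2.22, 2.57, 3.14, 3.14, 3.14].

### API

Orientations are given as [roll, pitch, yaw] about the fixed x, y, z axes, in that order (R = Rz(yaw) Ry(pitch) Rx(roll)).
In Python, from station import ctrl gives the robot as it stands. The module is installed in compiled form; this text tells all that it offers.
- The arm moves only by the shell command python3 -m jog 'ROWS' [OPENING] [FORCE]. ROWS is JSON, a list of rows, each a list of 6 numbers: the shift along the tool's x, y, z in cm, then the turn, a rotation vector about the tool's x, y, z in rad. In form: [[tx, ty, tz, ax, ay, az], ...]. A call has 1 to 8 rows; each row is the pose to reach, as a shift and turn from the pose commanded when the call began, along the tool's axes at that moment; what a row does not reach only later rows make up. A row lasts 1/10 s, in which the tool goes at most 50 mm and 8.59 degrees, less where a joint would pass 70% of its speed; a pose out of reach is approached as far as the arm can. A call with a gripper value outside its range is refused whole. OPENING is the opening in per cent of the stroke, from 0 (shut) to 100 (fully open), set as the call begins (- or left out, the last holds). The fingers move at their own pace and stop on an object; FORCE is the grip in N (left out, the last holds). Time passes only in rows, so rows that repeat a pose let the fingers close. It gives the time, the measured TCP pose, the force, the opening and the grip force at its end, in the units of the state.
- ctrl.get_obs(): the state, without advancing time (a new reading comes with each control period).
- ctrl.camera(name): name is "scene" or "side" or "wrist"; returns a dict with "img" (384x512x3 uint8, blue, green, red), "intrinsics" (3x3 intrinsics, pixels), "R" (3x3) and "t" (3): a world point X has camera coordinates R X + t. Camera axes: x right, y down, z forward; pixel columns grow to the right and rows downward; lengths in m; the calibration is good to about 2 mm. A picture is of the moment at which its call begins. There is no depth.
- ctrl.hand_in(): hands the job in; it is judged then, once.
The state is a dict: "time_s": time; "qpos": joint angles; "joint_vel": joint speeds; "tau": joint torques, N m; "ee_pos": TCP position; "eef_rot": TCP orientation; "force": force on the tool from outside, world axes, zero at the start; "moment": the same for the moment, N m; "grip_width": finger opening in m; "grip_force": force on a finger pad.
Only numpy, scipy, OpenCV 4.12 (cv2) and the standard library are available. Lean on these libraries where they do the work, as an engineer would, in place of code of your own. Each camera call takes 0.05 s, during which the arm holds its last target. There are 200 camera calls.

## Working session

There is one attempt and no reset: what is moved stays moved. The work goes in short steps, Python scripts to look and compute and a shell command to move; the robot and the scene stay as the last step left them, time stands still between calls to the robot, and variables do not carry over. Pictures are saved under pics/ and viewed, at most 10 in all, crops included, and the job is handed in when it is done.

```bash
mkdir -p pics; cat > h.py <<'E'
import numpy as np, cv2
from station import ctrl
def shot(n):
    c=ctrl.camera(n); return c
def ray(c,u,v):
    d=np.linalg.inv(c["intrinsics"])@[u,v,1]; R=np.array(c["R"]); return -R.T@c["t"], R.T@d
def onz(c,u,v,z):
    o,d=ray(c,u,v); return o+d*(z-o[2])/d[2]
def proj(c,X):
    p=np.array(c["intrinsics"])@(np.array(c["R"])@X+c["t"]); return p[:2]/p[2]
E
python3 - <<'E'
from h import *
for n in ("scene","side","wrist"):
    c=shot(n); cv2.imwrite(f"pics/{n}0.png",c["img"]); print(n,(-np.array(c["R"]).T@c["t"]).round(3))
o=ctrl.get_obs(); print(ctrl.tcp_to_grasp,o)
a=[cv2.imread(f"pics/{n}0.png") for n in("scene","wrist")]
cv2.imwrite("pics/a.png",cv2.resize(np.vstack(a),None,fx=.78,fy=.78))
E
```

```text
scene [ 1.212 -0.382  0.895]
side [ 0.156 -0.866  0.95 ]
wrist [0.55  0.07  0.385]
0.1804 {'time_s': 0.15, 'qpos': array([-6.66080752e-02,  3.00324223e-01,  1.52141551e+00,  1.59008640e-05,
        1.32067459e+00, -6.66005277e-02]), 'joint_vel': array([-0.00095571, -0.00199879, -0.00368916,  0.00038208, -0.00016043,
       -0.00211012]), 'tau': array([-2.50185103e-04, -5.31960297e+01, -3.52822959e+01,  7.07691838e-02,
        2.35654798e-02, -3.66386917e-05]), 'ee_pos': array([ 5.49979081e-01, -4.87631948e-06,  4.04236873e-01]), 'eef_rot': array([-3.14077384e+00, -7.00513144e-05,  1.57078481e+00]), 'force': array([ 0.47844883,  0.30197043, -0.84763635]), 'moment': array([-0.01091733,  0.04380911, -0.03039579]), 'grip_force': 0.0, 'grip_width': 0.09416788502924488}
```

View pics/scene0.png

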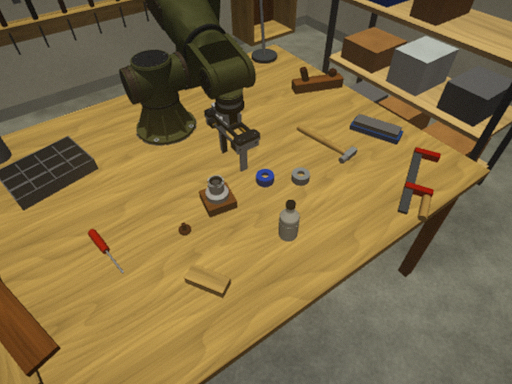

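View pics/side0.png

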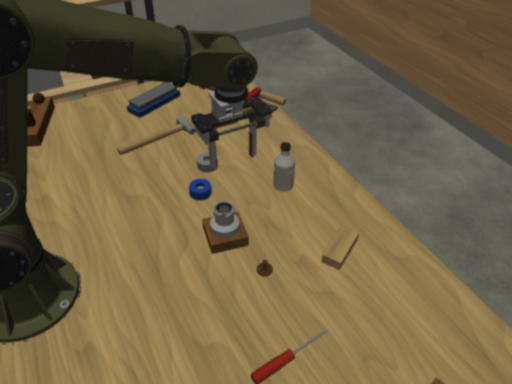

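Scene shows ring-like things: a blue ring at (265,178) and a bare steel ring at (300,176). The steel one fits the description. The disk with its knob is at (185,229) in scene and (265,268) in side. The jar is at (216,185) in scene. I'll confirm the ring in an enlarged crop.

```bash
python3 - <<'E'
from h import *
c=shot("scene"); s=shot("side"); 
cv2.imwrite("pics/crop1.png",np.hstack([cv2.resize(c["img"][150:250,165:325],(480,300),interpolation=cv2.INTER_CUBIC),cv2.resize(s["img"][140:280,180:300],(257,300),interpolation=cv2.INTER_CUBIC)]))
print("steel",onz(c,300,173,.03),onz(s,207,159,.03)); print("blue",onz(c,265,175,.03),onz(s,200,185,.03))
print("disk",onz(c,185,231,.005),onz(s,265,270,.005)); print("mouth",onz(c,216,181,.107),onz(s,224,208,.107))
E
```

```text
steel [0.57783518 0.25207103 0.03      ] [0.57830059 0.24981562 0.03      ]
blue [0.51308127 0.14561055 0.03      ] [0.51199312 0.1469855  0.03      ]
disk [ 0.5468987  -0.19321742  0.005     ] [ 0.53991505 -0.19466928  0.005     ]
mouth [ 0.5057203 -0.0433899  0.107    ] [ 0.50142101 -0.04664383  0.107     ]
```

View pics/crop1.png

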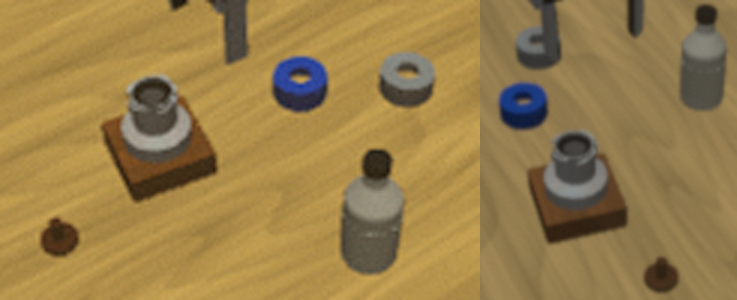

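The crop confirms it: the ring at crop (407,78) is the bare steel one, and the blue one at (300,83) is the decoy. I'll move to where the wrist camera sees the jar and the disk.

```bash
python3 -m jog '[[-2,-1,0,0,0,0],[-5,-2,0,0,0,0],[-8,-3,0,0,0,0],[-11,-4,0,0,0,0],[-12,-4,0,0,0,0],[-12,-4,0,0,0,0],[-12,-4,0,0,0,0]]'
python3 - <<'E'
from h import *
c=shot("wrist"); cv2.imwrite("pics/w1.png",c["img"]); print(ctrl.get_obs()["ee_pos"],-np.array(c["R"]).T@c["t"],np.array(c["R"]).round(3),c["intrinsics"])
print(proj(c,np.array([.543,-.194,.034])),proj(c,np.array([.503,-.045,.107])))
E
```

```text
time_s: 0.95
ee_pos: [0.5103, -0.1194, 0.4045]
eef_rot: [-3.142, -0.0, 1.571]
force: [0.8, -0.2, -0.4]
grip_width: 0.0939
grip_force: 0.0
[ 0.51031642 -0.11909942  0.40455659] [ 0.50985078 -0.04961607  0.38541468] [[ 1.     0.    -0.001]
 [ 0.001 -0.971  0.238]
 [-0.001 -0.238 -0.971]] [[286.21852344   0.         249.67008935]
 [  0.         286.21852344 190.24444788]
 [  0.           0.           1.        ]]
[275.12238202 233.49011412] [242.64446755 115.17025226]
```

View pics/w1.png

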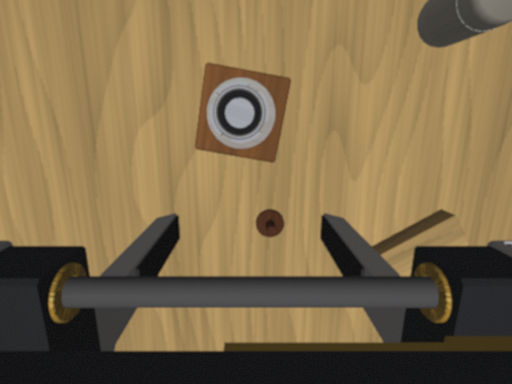

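The wrist view shows the jar at about (240,112), with its black gasket and grey interior visible in the bore. The disk is at about (270,223). I'll fit both.

```bash
python3 - <<'E'
from h import *
c=shot("wrist"); im=c["img"]; g=im.astype(int)
# disk: dark brown
m=((g.sum(2)<190)).astype(np.uint8)*255
def best(m,x,y,r):
    z=np.zeros_like(m); z[y-r:y+r,x-r:x+r]=m[y-r:y+r,x-r:x+r]
    k=max(cv2.findContours(z,cv2.RETR_EXTERNAL,cv2.CHAIN_APPROX_NONE)[0],key=cv2.contourArea); return cv2.fitEllipse(k)
d=best(m,270,223,22); print("disk",d,onz(c,*d[0],.006))
k=best(m,240,112,30); print("gasket dark",k,onz(c,*k[0],.102), onz(c,*k[0],.107))
print(np.array(g.sum(2))[112,200:282:2])
E
```

```text
disk ((269.488037109375, 222.63807678222656), (25.171892166137695, 25.40591049194336), 109.78858947753906) [ 0.53745197 -0.18894251  0.006     ]
gasket dark ((238.8653564453125, 112.08658599853516), (42.268253326416016, 44.00121307373047), 171.31605529785156) [ 0.49925202 -0.04180833  0.102     ] [ 0.49943875 -0.04194125  0.107     ]
[259 263 255 342 469 495 466 437 334 138  94 100 259 479 486 483 491 482
 482 481 477 485 484 486 483 484 495 326 103  95 144 374 415 460 492 465
 465 438 254 231 231]
```

```bash
python3 -m jog '[[-2,0.8,2,0,0,0],[-4,1.6,4,0,0,0],[-6,2.4,7,0,0,0],[-7,2.8,10,0,0,0],[-7,2.8,12,0,0,0],[-7,2.8,12,0,0,0],[-7,2.8,12,0,0,0]]' 50
python3 - <<'E'
from h import *
c=shot("wrist"); im=c["img"]; cv2.imwrite("pics/w2.png",im); g=im.astype(int)
o=ctrl.get_obs(); print(o["ee_pos"],o["eef_rot"])
p=proj(c,np.array([.538,-.19,.006]));print(p); x,y=p.astype(int);r=45
m=((g.sum(2)<190)).astype(np.uint8)*255
z=np.zeros_like(m); z[y-r:y+r,x-r:x+r]=m[y-r:y+r,x-r:x+r]
for k in cv2.findContours(z,cv2.RETR_EXTERNAL,cv2.CHAIN_APPROX_NONE)[0]:
    if cv2.contourArea(k)>150: e=cv2.fitEllipse(k); print(e,onz(c,*e[0],.006))
E
```

```text
time_s: 1.75
ee_pos: [0.5384, -0.1893, 0.2853]
eef_rot: [3.141, 0.0, 1.572]
force: [-0.9, 0.2, 0.2]
grip_width: 0.0471
grip_force: 0.0
[ 0.53842383 -0.18944051  0.28594129] [3.14017574e+00 5.84894130e-04 1.57173564e+00]
[249.85682269 197.1813725 ]
((208.9846649169922, 232.1774444580078), (8.763748168945312, 26.974531173706055), 7.549214839935303) [ 0.49837987 -0.22523143  0.006     ]
((249.39955139160156, 196.4336395263672), (38.783302307128906, 38.88243103027344), 115.89360809326172) [ 0.53756891 -0.18927216  0.006     ]
```

View pics/w2.png

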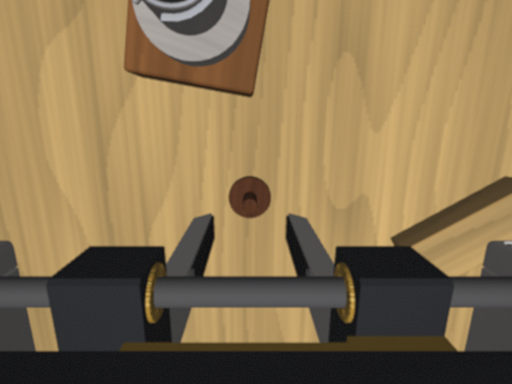

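The disk is centred between the fingers at (249,196), within 1 mm of target. I'll descend, grip and lift.

```bash
python3 -m jog '[[0,0,3,0,0,0],[0,0,6,0,0,0],[0,0,7.3,0,0,0],[0,0,7.3,0,0,0],[0,0,7.3,0,0,0]]'
python3 -m jog '[[0,0,0,0,0,0],[0,0,0,0,0,0],[0,0,0,0,0,0],[0,0,0,0,0,0],[0,0,0,0,0,0],[0,0,0,0,0,0]]' 0 20
```

```text
time_s: 2.3
ee_pos: [0.5385, -0.19, 0.2132]
eef_rot: [3.14, 0.001, 1.571]
force: [0.5, 0.3, 0.6]
grip_width: 0.0472
grip_force: 0.0
time_s: 2.9
ee_pos: [0.538, -0.19, 0.2118]
eef_rot: [3.141, 0.0, 1.571]
force: [-0.7, -0.0, 2.8]
grip_width: 0.0122
grip_force: 20.0
```

```bash
python3 -m jog '[[0,0,-1,0,0,0],[0,0,-4,0,0,0],[0,0,-8,0,0,0],[1,-0.5,-12,0,0,0],[4,-2,-14,0,0,0],[7,-3.8,-14,0,0,0],[7,-3.8,-14,0,0,0],[7,-3.8,-14,0,0,0]]'
python3 - <<'E'
from h import *
c=shot("wrist"); im=c["img"]; g=im.astype(int); cv2.imwrite("pics/w3.png",im)
o=ctrl.get_obs(); print(o["ee_pos"],o["eef_rot"],o["force"])
p=proj(c,np.array([.4995,-.042,.105]));print(p)
x,y=p.astype(int);r=40
m=((g.sum(2)<190)).astype(np.uint8)*255
z=np.zeros_like(m); a,b=max(y-r,0),max(x-r,0); z[a:y+r,b:x+r]=m[a:y+r,b:x+r]
for k in cv2.findContours(z,cv2.RETR_EXTERNAL,cv2.CHAIN_APPROX_NONE)[0]:
    if cv2.contourArea(k)>150: e=cv2.fitEllipse(k); print(e,onz(c,*e[0],.105))
E
```

```text
time_s: 3.7
ee_pos: [0.4999, -0.1197, 0.3524]
eef_rot: [3.141, 0.0, 1.572]
force: [0.1, -0.7, -0.4]
grip_width: 0.0123
grip_force: 20.0
[ 0.50014846 -0.12020526  0.35209053] [3.14101999e+00 2.59633898e-04 1.57098539e+00] [ 1.04852578 -0.06261092 -0.30531373]
[249.72310711 109.34906545]
((249.72186279296875, 109.10505676269531), (52.30500411987305, 54.39945602416992), 178.3890838623047) [ 0.49949883 -0.04181961  0.105     ]
```

View pics/w3.png

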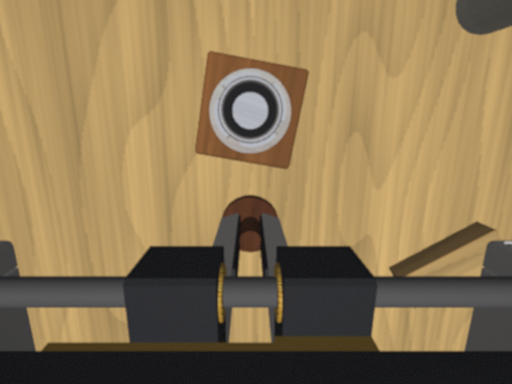

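The bore is confirmed at (250,109), which is (0.4995, -0.042), and the disk is held upright below the fingers. I'll move over the mouth and feel down.

```bash
python3 -m jog '[[2,0,0,0,0,0],[5,0,0,0,0,0],[7.8,-0.05,0,0,0,0],[7.8,-0.05,0,0,0,0],[7.8,-0.05,2,0,0,0],[7.8,-0.05,2.5,0,0,0],[7.8,-0.05,2.5,0,0,0],[7.8,-0.05,2.5,0,0,0]]'
python3 -m jog '[[0,0,0.1,0,0,0],[0,0,0.2,0,0,0],[0,0,0.4,0,0,0],[0,0,0.5,0,0,0],[0,0,0.5,0,0,0]]'
python3 -m jog '[[0,0,0.1,0,0,0],[0,0,0.2,0,0,0],[0,0,0.3,0,0,0],[0,0,0.3,0,0,0]]'
```

```text
time_s: 4.55
ee_pos: [0.4998, -0.0426, 0.3271]
eef_rot: [3.141, 0.0, 1.57]
force: [-0.5, 0.3, -0.1]
grip_width: 0.0124
grip_force: 20.0
time_s: 5.05
ee_pos: [0.4995, -0.042, 0.3215]
eef_rot: [-3.141, -0.0, 1.571]
force: [1.0, -0.8, -1.2]
grip_width: 0.0124
grip_force: 20.0
time_s: 5.45
ee_pos: [0.4995, -0.042, 0.3185]
eef_rot: [-3.141, -0.0, 1.571]
force: [0.2, -1.1, -0.4]
grip_width: 0.0125
grip_force: 20.0
```

```bash
python3 -m jog '[[0,0,0.1,0,0,0],[0,0,0.1,0,0,0]]'|sed -n '2p;4p'; python3 -m jog '[[0,0,0.1,0,0,0],[0,0,0.1,0,0,0]]'|sed -n '2p;4p';python3 -m jog '[[0,0,0.1,0,0,0],[0,0,0.1,0,0,0]]'|sed -n '2p;4p'
```

```text
ee_pos: [0.4995, -0.042, 0.3175]
force: [0.2, -0.9, -1.4]
ee_pos: [0.4995, -0.042, 0.3166]
force: [-0.9, 0.6, -1.2]
ee_pos: [0.4995, -0.042, 0.3155]
force: [-1.4, -0.1, -0.6]
```

```bash
python3 -m jog '[[0,0,0.1,0,0,0],[0,0,0.1,0,0,0]]'|sed -n '2p;4p'; python3 -m jog '[[0,0,0.1,0,0,0],[0,0,0.1,0,0,0]]'|sed -n '2p;4p';python3 -m jog '[[0,0,0.1,0,0,0],[0,0,0.1,0,0,0]]'|sed -n '2p;4p'
```

```text
ee_pos: [0.4995, -0.042, 0.3148]
force: [-2.6, -0.2, 2.5]
ee_pos: [0.4995, -0.042, 0.3141]
force: [-3.2, -0.0, 7.7]
ee_pos: [0.4995, -0.042, 0.3134]
force: [-5.3, 1.0, 11.6]
```

```bash
python3 -m jog '[[0,-0.03,-0.15,0,0,0],[0,-0.05,-0.15,0,0,0],[0,-0.05,-0.15,0,0,0]]'|sed -n '2p;4p'; python3 -m jog '[[0,0,0.05,0,0,0],[0,0,0.05,0,0,0]]'|sed -n '2p;4p'
python3 - <<'E'
from h import *
o=ctrl.get_obs();print(o["moment"])
a=[]
for n in("scene","side"):
    c=shot(n); x,y=proj(c,np.array([.4995,-.042,.11])).astype(int); a.append(cv2.resize(c["img"][y-35:y+35,x-45:x+45],(400,311),interpolation=cv2.INTER_CUBIC))
cv2.imwrite("pics/seat.png",np.hstack(a))
E
```

```text
ee_pos: [0.4992, -0.042, 0.3145]
force: [1.5, -0.2, 5.6]
ee_pos: [0.4992, -0.042, 0.3141]
force: [1.2, 1.2, 7.5]
[ 0.10195495 -0.17010283 -0.00576379]
```

View pics/seat.png

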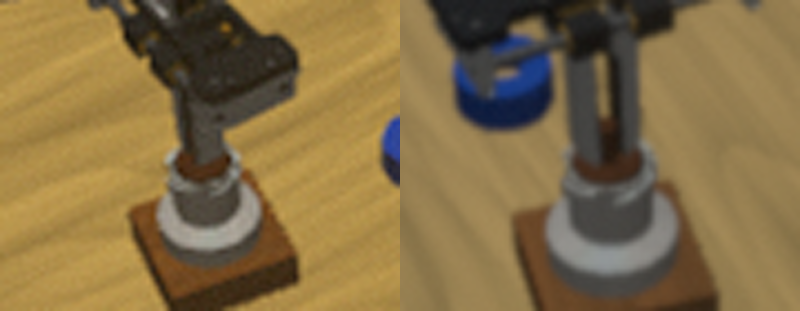

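Both views show the disk level inside the rim, and the contact stiffness of about 6.5 N/mm matches the gasket. I'll ease off, release and rise.

```bash
python3 -m jog '[[0,0,-0.05,0,0,0],[0,0,-0.05,0,0,0],[0,0,-0.05,0,0,0]]' 35|sed -n '2p;4,5p'; python3 -m jog '[[0,0,0,0,0,0],[0,0,-0.5,0,0,0],[0,0,-2,0,0,0],[0,0,-5,0,0,0],[0,0,-8,0,0,0],[-2,0,-8,0,0,0],[-5,0,-8,0,0,0],[-7.8,0,-8,0,0,0]]'; python3 -m jog '[[0,0,0,0,0,0],[0,0,0,0,0,0]]'|sed -n '2p;4p'
python3 - <<'E'
from h import *
c=shot("wrist"); im=c["img"]; cv2.imwrite("pics/w4.png",im); 
o=ctrl.get_obs(); print(o["ee_pos"],o["eef_rot"],o["force"])
print(proj(c,np.array([.4992,-.042,.1085])))
E
```

```text
ee_pos: [0.4989, -0.042, 0.3138]
force: [0.2, -0.7, 0.5]
grip_width: 0.0315
time_s: 8.35
ee_pos: [0.4988, -0.1208, 0.3947]
eef_rot: [3.141, 0.0, 1.572]
force: [-0.3, 0.2, 0.4]
grip_width: 0.0331
grip_force: 0.0
ee_pos: [0.4989, -0.1201, 0.3943]
force: [0.6, 1.1, 0.0]
[ 0.49896269 -0.11962497  0.39423848] [-3.14147857e+00 -1.88455412e-04  1.57061910e+00] [0.390204   0.23640443 0.14310109]
[250.64056392 110.59611642]
```

View pics/w4.png

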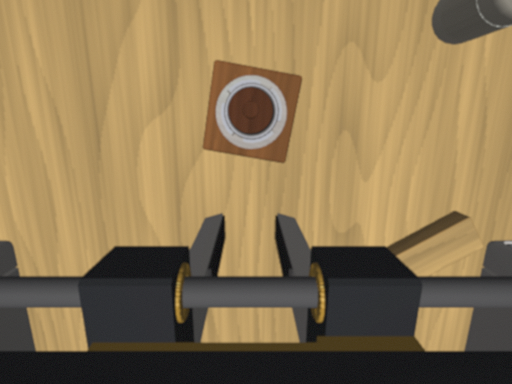

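The disk sits centred in the mouth at (251,111). Next I'll go over to look at the steel ring.

```bash
python3 -m jog '[[4,1,0,0,0,0],[8,2,0,0,0,0],[12,3.5,0,0,0,0],[16,5,0,0,0,0],[20,6,0,0,0,0],[24,7,0,0,0,0],[28,8,0,0,0,0],[29,8,0,0,0,0]]' 100;python3 -m jog '[[0,0,0,0,0,0],[0,0,0,0,0,0],[0,0,0,0,0,0]]'|sed -n '2p;4p'
python3 - <<'E'
from h import *
c=shot("wrist"); im=c["img"]; cv2.imwrite("pics/w5.png",im); hsv=cv2.cvtColor(im,cv2.COLOR_BGR2HSV)
o=ctrl.get_obs(); print(o["ee_pos"],o["eef_rot"],o["qpos"])
p=proj(c,np.array([.578,.251,.03])); print(p); x,y=p.astype(int); r=45
m=(hsv[...,1]<60).astype(np.uint8)*255
z=np.zeros_like(m); z[max(y-r,0):y+r,x-r:x+r]=m[max(y-r,0):y+r,x-r:x+r]
for k in cv2.findContours(z,cv2.RETR_CCOMP,cv2.CHAIN_APPROX_NONE)[0]:
    if cv2.contourArea(k)>150: e=cv2.fitEllipse(k); print(e,onz(c,*e[0],.03),onz(c,*e[0],.02))
E
```

```text
time_s: 9.4
ee_pos: [0.5787, 0.1744, 0.3939]
eef_rot: [-3.141, -0.0, 1.575]
force: [-0.9, 0.2, -1.0]
grip_width: 0.0927
grip_force: 0.0
ee_pos: [0.5789, 0.1689, 0.3944]
force: [0.1, -0.5, -0.1]
[0.57892206 0.16887985 0.39440194] [3.14136312e+00 2.13958821e-05 1.56946822e+00] [ 2.23117897e-01  4.26396687e-01  1.37378556e+00 -7.38850783e-05
  1.34119140e+00  2.24462810e-01]
[249.41221245 109.20913837]
((248.4297332763672, 105.0047836303711), (54.3709716796875, 56.72983169555664), 177.20933532714844) [0.576868   0.25568591 0.03      ] [0.57682072 0.25617796 0.02      ]
((248.52635192871094, 105.70063781738281), (23.107994079589844, 23.95681381225586), 2.2710657119750977) [0.57697841 0.25491259 0.03      ] [0.57693433 0.25538224 0.02      ]
```

View pics/w5.png

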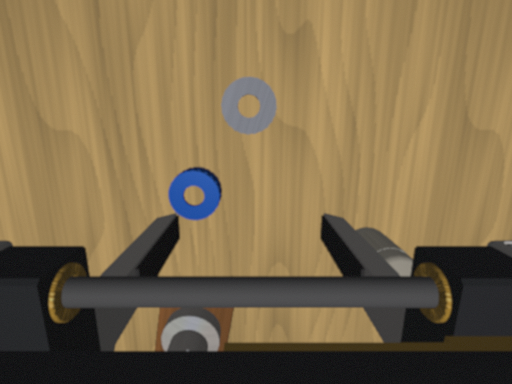

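The steel ring at (249,105) is at (0.577, 0.255). The blue one at (195,194) stays clear.

```bash
python3 -m jog '[[3,-0.2,0,0,0,0],[6,-0.2,2,0,0,0],[8.6,-0.2,6,0,0,0],[8.6,-0.2,10,0,0,0],[8.6,-0.2,12,0,0,0],[8.6,-0.2,12,0,0,0],[8.6,-0.2,12,0,0,0]]'
python3 - <<'E'
from h import *
c=shot("wrist"); im=c["img"]; cv2.imwrite("pics/w6.png",im); hsv=cv2.cvtColor(im,cv2.COLOR_BGR2HSV)
o=ctrl.get_obs(); print(o["ee_pos"],o["eef_rot"])
p=proj(c,np.array([.577,.255,.03])); print(p); x,y=p.astype(int); r=58
m=(hsv[...,1]<60).astype(np.uint8)*255
z=np.zeros_like(m); z[max(y-r,0):y+r,x-r:x+r]=m[max(y-r,0):y+r,x-r:x+r]
for k in cv2.findContours(z,cv2.RETR_CCOMP,cv2.CHAIN_APPROX_NONE)[0]:
    if cv2.contourArea(k)>150: e=cv2.fitEllipse(k); print(e,onz(c,*e[0],.03))
E
```

```text
time_s: 10.45
ee_pos: [0.5774, 0.2554, 0.2753]
eef_rot: [3.141, -0.0, 1.57]
force: [0.8, -0.6, 0.9]
grip_width: 0.0939
grip_force: 0.0
[0.57747292 0.25550596 0.27604749] [ 3.13927577e+00 -8.65924546e-04  1.56992781e+00]
[249.64998696 207.71043029]
((249.6367645263672, 204.9404754638672), (76.33920288085938, 77.54314422607422), 0.2825518548488617) [0.57699093 0.25738439 0.03      ]
((249.80853271484375, 207.3503875732422), (29.87117576599121, 31.924968719482422), 86.57305908203125) [0.5771311  0.25531047 0.03      ]
```

```bash
python3 -m jog '[[0,0,3,0,0,0],[0,0,6,0,0,0],[0,0,7.1,0,0,0],[0,0,7.1,0,0,0],[0,0,7.1,0,0,0]]'
python3 -m jog '[[0,0,0,0,0,0],[0,0,0,0,0,0],[0,0,0,0,0,0],[0,0,0,0,0,0],[0,0,0,0,0,0]]' 0 25
python3 -m jog '[[0,0,-1,0,0,0],[0,0,-4,0,0,0],[0,0,-8,0,0,0],[0,0,-13,0,0,0],[0,0,-17,0,0,0],[0,0,-19,0,0,0],[0,0,-19,0,0,0]]'
```

```text
time_s: 11.0
ee_pos: [0.5775, 0.2561, 0.2051]
eef_rot: [3.139, -0.001, 1.571]
force: [0.4, -0.5, -0.5]
grip_width: 0.0938
grip_force: 0.0
time_s: 11.5
ee_pos: [0.5771, 0.256, 0.2035]
eef_rot: [3.141, -0.0, 1.571]
force: [-1.3, -0.2, 3.8]
grip_width: 0.0649
grip_force: 25.0
time_s: 12.2
ee_pos: [0.5768, 0.256, 0.3971]
eef_rot: [3.136, -0.002, 1.571]
force: [0.5, -0.6, -0.9]
grip_width: 0.0648
grip_force: 25.0
```

```bash
python3 -m jog '[[-3,-1,0,0,0,0],[-7,-2,0,0,0,0],[-11,-3,0,0,0,0],[-15,-4,0,0,0,0],[-19,-5,0,0,0,0],[-23,-6,0,0,0,0],[-27,-7,0,0,0,0],[-29.75,-7.78,0,0,0,0]]';python3 -m jog '[[0,0,0,0,0,0],[0,0,0,0,0,0],[0,0,1,0,0,0],[0,0,2,0,0,0],[0,0,3,0,0,0],[0,0,3,0,0,0]]'
python3 - <<'E'
from h import *
a=[]
for n in("scene","side"):
    c=shot(n); x,y=proj(c,np.array([.4995,-.042,.13])).astype(int); a.append(cv2.resize(c["img"][y-40:y+40,x-45:x+45],(400,355),interpolation=cv2.INTER_CUBIC))
cv2.imwrite("pics/over.png",np.hstack(a)); print(ctrl.get_obs()["qpos"])
E
```

```text
time_s: 13.0
ee_pos: [0.4982, -0.0435, 0.3919]
eef_rot: [-3.14, -0.0, 1.57]
force: [0.8, -0.2, 0.5]
grip_width: 0.0645
grip_force: 25.0
time_s: 13.6
ee_pos: [0.4991, -0.041, 0.3611]
eef_rot: [-3.139, -0.0, 1.572]
force: [0.7, 0.5, -0.6]
grip_width: 0.0652
grip_force: 25.0
[-1.55595874e-01  2.31240201e-01  1.70924810e+00  3.31541198e-06
  1.20178046e+00 -1.55972317e-01]
```

```bash
python3 -m jog '[[-0.05,0,1,0,0,0],[-0.05,0,2,0,0,0],[-0.05,0,3.2,0,0,0],[-0.05,0,4.2,0,0,0],[-0.05,0,4.7,0,0,0],[-0.05,0,4.7,0,0,0]]'|sed -n '2p;4p'; python3 -m jog '[[0,0,0.2,0,0,0],[0,0,0.4,0,0,0],[0,0,0.6,0,0,0],[0,0,0.6,0,0,0]]'|sed -n '2p;4p';python3 -m jog '[[0,0,0.2,0,0,0],[0,0,0.4,0,0,0],[0,0,0.4,0,0,0]]'|sed -n '2p;4p'
```

```text
ee_pos: [0.4991, -0.042, 0.3153]
force: [0.4, 0.4, -0.3]
ee_pos: [0.4992, -0.042, 0.31]
force: [-0.0, -0.5, -1.1]
ee_pos: [0.4991, -0.042, 0.3059]
force: [0.4, 0.8, -0.5]
```

```bash
python3 -m jog '[[0,0,0.1,0,0,0],[0,0,0.1,0,0,0]]'|sed -n '2p;4p'; python3 -m jog '[[0,0,0.1,0,0,0],[0,0,0.1,0,0,0]]'|sed -n '2p;4p'
```

```text
ee_pos: [0.4992, -0.042, 0.305]
force: [-0.9, -1.0, -1.5]
ee_pos: [0.4992, -0.042, 0.3041]
force: [0.5, -0.6, -1.2]
```

```bash
python3 -m jog '[[0,0,0.1,0,0,0],[0,0,0.2,0,0,0],[0,0,0.2,0,0,0]]'|sed -n '2p;4p'; python3 -m jog '[[0,0,0.1,0,0,0],[0,0,0.1,0,0,0]]'|sed -n '2p;4p'; python3 -m jog '[[0,0,0.1,0,0,0],[0,0,0.1,0,0,0]]'|sed -n '2p;4p'
```

```text
ee_pos: [0.4992, -0.042, 0.302]
force: [0.7, 0.8, -0.6]
ee_pos: [0.4992, -0.042, 0.301]
force: [-0.4, -0.8, -0.7]
ee_pos: [0.4992, -0.042, 0.3]
force: [-0.0, 0.3, -1.1]
```

```bash
python3 -m jog '[[0,0,0.1,0,0,0],[0,0,0.1,0,0,0]]'|sed -n '2p;4p'; python3 -m jog '[[0,0,0.1,0,0,0],[0,0,0.1,0,0,0]]'|sed -n '2p;4p'; python3 -m jog '[[0,0,0.1,0,0,0],[0,0,0.1,0,0,0]]'|sed -n '2p;4p'
```

```text
ee_pos: [0.4992, -0.042, 0.299]
force: [0.4, 0.4, -1.2]
ee_pos: [0.4992, -0.042, 0.298]
force: [0.6, -1.0, -0.5]
ee_pos: [0.4992, -0.042, 0.297]
force: [-0.1, -0.1, -1.1]
```

```bash
python3 -m jog '[[0,0,0.1,0,0,0],[0,0,0.1,0,0,0]]'|sed -n '2p;4p'; python3 -m jog '[[0,0,0.1,0,0,0],[0,0,0.1,0,0,0]]'|sed -n '2p;4p'
```

```text
ee_pos: [0.4992, -0.042, 0.296]
force: [-0.1, 0.8, -0.8]
ee_pos: [0.4992, -0.042, 0.295]
force: [-0.6, 0.2, -1.1]
```

```bash
python3 -m jog '[[0,0,0.1,0,0,0],[0,0,0.1,0,0,0]]'|sed -n '2p;4p'; python3 -m jog '[[0,0,0.1,0,0,0],[0,0,0.1,0,0,0]]'|sed -n '2p;4p'
```

```text
ee_pos: [0.4992, -0.042, 0.294]
force: [-0.0, 0.0, -0.2]
ee_pos: [0.4992, -0.042, 0.293]
force: [-0.1, 0.1, -0.8]
```

```bash
python3 -m jog '[[0,0,0.1,0,0,0],[0,0,0.1,0,0,0]]'|sed -n '2p;4p'; python3 -m jog '[[0,0,0.05,0,0,0],[0,0,0.05,0,0,0]]'|sed -n '2p;4p'
```

```text
ee_pos: [0.4992, -0.042, 0.2922]
force: [0.7, 0.3, 0.2]
ee_pos: [0.4993, -0.042, 0.2918]
force: [0.6, -0.1, 1.6]
```

```bash
python3 - <<'E'
from h import *
w=cv2.imread("pics/w4.png")[70:155,205:300]; a=[cv2.resize(w,(400,300),interpolation=cv2.INTER_CUBIC)]
for n in("scene","side","wrist"):
    c=shot(n); cv2.imwrite(f"pics/{n}9.png",c["img"])
    x,y=proj(c,np.array([.4995,-.042,.10])).astype(int); h=30 if n!="wrist" else 75
    a.append(cv2.resize(c["img"][max(0,y-h):y+h,x-h*4//3:x+h*4//3],(400,300),interpolation=cv2.INTER_CUBIC))
cv2.imwrite("pics/comp.png",np.vstack([np.hstack(a[:2]),np.hstack(a[2:])]))
# disk vs jar in w4
im=cv2.imread("pics/w4.png"); hsv=cv2.cvtColor(im,cv2.COLOR_BGR2HSV).astype(int); s=im.astype(int).sum(2)
print(s[111,205:300].tolist()); print(s[65:160,251].tolist())
E
```

```text
[450, 424, 350, 286, 281, 291, 291, 290, 277, 290, 375, 475, 522, 529, 531, 539, 553, 555, 516, 460, 481, 489, 395, 261, 185, 172, 181, 183, 185, 192, 189, 186, 183, 179, 175, 181, 178, 159, 169, 171, 170, 175, 177, 178, 178, 182, 169, 178, 182, 190, 185, 188, 179, 174, 170, 173, 177, 174, 172, 177, 182, 173, 177, 182, 180, 176, 174, 159, 177, 279, 415, 496, 474, 452, 502, 549, 546, 527, 520, 517, 497, 423, 327, 270, 253, 259, 252, 259, 249, 255, 313, 401, 440, 440, 437]
[419, 349, 287, 279, 273, 279, 273, 269, 279, 319, 420, 500, 529, 539, 545, 556, 541, 500, 464, 494, 469, 348, 224, 180, 173, 177, 178, 178, 179, 175, 177, 171, 171, 166, 168, 159, 159, 174, 180, 178, 178, 179, 175, 181, 174, 180, 169, 177, 172, 180, 177, 173, 154, 144, 154, 171, 161, 162, 166, 155, 166, 164, 160, 164, 160, 162, 163, 152, 159, 216, 340, 448, 481, 453, 461, 527, 555, 545, 515, 499, 490, 491, 481, 436, 349, 283, 278, 281, 284, 284, 271, 269, 340, 420, 450]
```

View pics/comp.png

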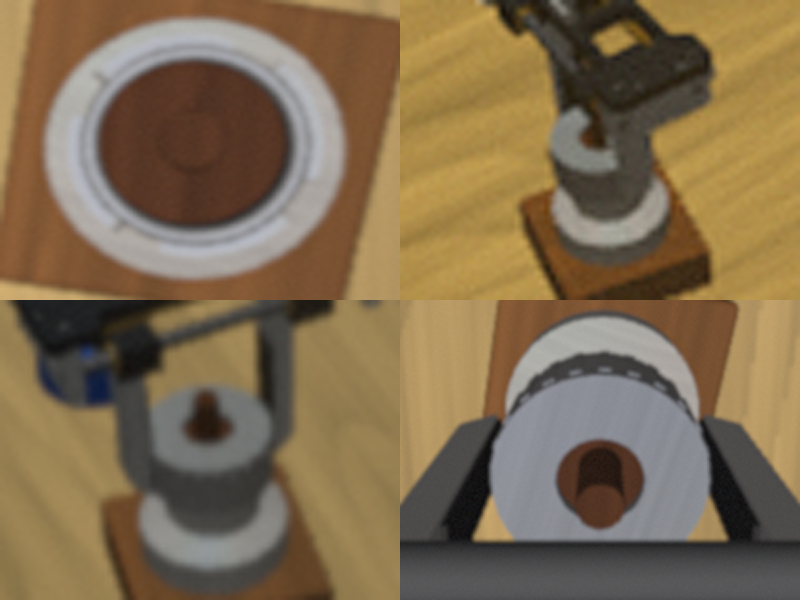

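The disk looks concentric and level in the mouth (top left), and the ring sits level around the knob (bottom right). I'll press lightly and turn clockwise, watching height, force and moment.

```bash
cat > s.py <<'E'
from station import ctrl
o=ctrl.get_obs(); print(o["time_s"].__round__(2),o["ee_pos"].round(4),o["force"].round(1),o["moment"].round(2),"yaw",round(o["eef_rot"][2],3),"grip",round(o["grip_width"],4),"q6",round(o["qpos"][5],2))
E
python3 -m jog '[[0,0,0.06,0,0,0],[0,0,0.06,0,0,0]]'>/dev/null; python3 s.py
python3 -m jog '[[0,0,0,0,0,0.08],[0,0,0,0,0,0.08]]'>/dev/null; python3 s.py
python3 -m jog '[[0,0,0,0,0,0.08],[0,0,0,0,0,0.08]]'>/dev/null; python3 s.py
```

```text
18.25 [ 0.4993 -0.042   0.2913] [2.5 1.4 2.9] [ 0.2  -0.47 -0.13] yaw 1.571 grip 0.0644 q6 -0.16
18.45 [ 0.4991 -0.042   0.2908] [ 2.8 -0.7 -1.4] [-0.1  -0.37  0.02] yaw 1.489 grip 0.0647 q6 -0.08
18.65 [ 0.4992 -0.042   0.2909] [ 3.2 -0.1 -2.3] [ 0.08 -0.65 -0.03] yaw 1.411 grip 0.0646 q6 0.0
```

```bash
python3 -m jog '[[0,0.02,0.1,0,0,0],[0,0.02,0.1,0,0,0]]'>/dev/null; python3 s.py
python3 -m jog '[[0,0.0,0.1,0,0,0],[0,0.0,0.1,0,0,0]]'>/dev/null; python3 s.py
```

```text
18.85 [ 0.4994 -0.042   0.2899] [ 1.9  1.9 -1.1] [ 0.25 -0.38 -0.01] yaw 1.413 grip 0.065 q6 0.0
19.05 [ 0.4994 -0.042   0.2889] [ 2.2  1.5 -0.8] [ 0.35 -0.33  0.01] yaw 1.412 grip 0.0649 q6 0.0
```

```bash
python3 -m jog '[[0,0.02,0.1,0,0,0],[0,0.02,0.1,0,0,0]]'>/dev/null; python3 s.py
python3 -m jog '[[0,0.0,0.1,0,0,0],[0,0.0,0.1,0,0,0]]'>/dev/null; python3 s.py
```

```text
19.25 [ 0.4995 -0.042   0.2881] [-1.6  2.3  4.4] [0.39 0.24 0.  ] yaw 1.411 grip 0.0648 q6 0.0
19.45 [ 0.4995 -0.042   0.2874] [-3.1  1.2  8.7] [0.41 0.64 0.04] yaw 1.411 grip 0.0646 q6 0.0
```

Contact is now at the predicted height with gasket stiffness: the ring rests on the disk between the ridges. I'll turn in steps.

```bash
python3 -m jog '[[0.02,-0.02,-0.03,0,0,0],[0.02,-0.02,-0.03,0,0,0]]'>/dev/null; python3 s.py
python3 -m jog '[[0,0,0,0,0,0.08],[0,0,0,0,0,0.08]]'>/dev/null; python3 s.py
python3 -m jog '[[0,0,0,0,0,0.08],[0,0,0,0,0,0.08]]'>/dev/null; python3 s.py
```

```text
19.65 [ 0.4994 -0.0419  0.2877] [-2.2  0.6  6.5] [0.1  0.3  0.03] yaw 1.411 grip 0.0651 q6 0.0
19.85 [ 0.4995 -0.0419  0.2878] [-0.2  1.7  5.3] [ 0.23  0.09 -0.07] yaw 1.328 grip 0.0643 q6 0.09
20.05 [ 0.4995 -0.0419  0.2878] [-0.2  0.4  6.5] [ 0.18  0.03 -0.07] yaw 1.248 grip 0.0649 q6 0.17
```

```bash

python3 -m jog '[[0,0,0,0,0,0.08],[0,0,0,0,0,0.08]]'>/dev/null; python3 s.py
python3 -m jog '[[0,0,0,0,0,0.08],[0,0,0,0,0,0.08]]'>/dev/null; python3 s.py
```

```text
20.25 [ 0.4996 -0.0419  0.2878] [0.7 1.4 6.5] [ 0.19 -0.01 -0.06] yaw 1.168 grip 0.0647 q6 0.25
20.45 [ 0.4996 -0.0418  0.2878] [2.1 1.4 5.8] [ 0.28 -0.18 -0.13] yaw 1.088 grip 0.065 q6 0.33
```

```bash

python3 -m jog '[[0,0,0,0,0,0.08],[0,0,0,0,0,0.08]]'>/dev/null; python3 s.py
python3 -m jog '[[0,0,0,0,0,0.08],[0,0,0,0,0,0.08]]'>/dev/null; python3 s.py
```

```text
20.65 [ 0.4997 -0.0418  0.2879] [1.9 0.6 6.1] [ 0.37 -0.34 -0.09] yaw 1.008 grip 0.0645 q6 0.41
20.85 [ 0.4997 -0.0418  0.2879] [1.4 3.2 5.9] [ 0.42 -0.31 -0.1 ] yaw 0.928 grip 0.0647 q6 0.49
```

```bash

python3 -m jog '[[0,0,0,0,0,0.08],[0,0,0,0,0,0.08]]'>/dev/null; python3 s.py
python3 -m jog '[[0,0,0,0,0,0.08],[0,0,0,0,0,0.08]]'>/dev/null; python3 s.py
```

```text
21.05 [ 0.4997 -0.0418  0.2879] [3.1 2.  5.6] [ 0.43 -0.45 -0.1 ] yaw 0.848 grip 0.0646 q6 0.57
21.25 [ 0.4998 -0.0419  0.288 ] [5.2 1.5 5.3] [ 0.27 -0.86 -0.12] yaw 0.769 grip 0.0646 q6 0.65
```

```bash

python3 -m jog '[[0.02,0.02,0,0,0,0],[0.02,0.02,0,0,0,0.06],[0.02,0.02,0,0,0,0.06]]'>/dev/null; python3 s.py
python3 -m jog '[[0,0,0,0,0,0.06],[0,0,0,0,0,0.06]]'>/dev/null; python3 s.py
```

```text
21.55 [ 0.5001 -0.0418  0.2879] [3.5 0.9 5.9] [ 0.45 -0.7  -0.05] yaw 0.71 grip 0.065 q6 0.7
21.75 [ 0.5001 -0.0418  0.2879] [4.3 2.4 5.1] [ 0.49 -0.64 -0.12] yaw 0.65 grip 0.0648 q6 0.76
```

```bash

python3 -m jog '[[0.02,0.02,0,0,0,0.06],[0.02,0.02,0,0,0,0.06]]'>/dev/null; python3 s.py
python3 -m jog '[[0,0,0,0,0,0.06],[0,0,0,0,0,0.06]]'>/dev/null; python3 s.py
python3 -m jog '[[0,0,0,0,0,0.06],[0,0,0,0,0,0.06]]'>/dev/null; python3 s.py
```

```text
21.95 [ 0.5003 -0.0418  0.2878] [3.  2.8 5.3] [ 0.49 -0.44 -0.1 ] yaw 0.59 grip 0.0645 q6 0.82
22.15 [ 0.5003 -0.0419  0.2878] [4.1 1.1 4.3] [ 0.36 -0.83 -0.06] yaw 0.531 grip 0.0648 q6 0.88
22.35 [ 0.5004 -0.0419  0.2876] [6.5 1.5 0.7] [ 0.39 -1.18 -0.11] yaw 0.471 grip 0.0646 q6 0.94
```

The thread is engaging: fz falls and the ring is being drawn down. I'll follow it down in small steps.

```bash

python3 -m jog '[[0.03,0.015,0.04,0,0,0.0],[0.03,0.015,0.04,0,0,0]]'>/dev/null; python3 s.py
python3 -m jog '[[0,0,0.02,0,0,0.06],[0,0,0.02,0,0,0.06]]'>/dev/null; python3 s.py
```

```text
22.55 [ 0.5006 -0.0419  0.2875] [2.5 2.  6.3] [ 0.33 -0.46 -0.2 ] yaw 0.473 grip 0.0649 q6 0.94
22.75 [ 0.5007 -0.042   0.2872] [4.6 0.6 5. ] [ 0.27 -0.82 -0.08] yaw 0.411 grip 0.0645 q6 1.0
```

```bash

python3 -m jog '[[0,0,-0.03,0,0,0],[0,0,-0.03,0,0,0]]'>/dev/null; python3 s.py
python3 -m jog '[[0,0,-0.03,0,0,0],[0,0,-0.03,0,0,0]]'>/dev/null; python3 s.py
```

```text
22.95 [ 0.5006 -0.042   0.2873] [7.1 0.5 0.9] [ 0.24 -1.12 -0.14] yaw 0.413 grip 0.0648 q6 1.0
23.15 [ 0.5007 -0.042   0.2874] [ 8.   1.3 -0.9] [ 0.28 -1.35 -0.13] yaw 0.413 grip 0.0649 q6 1.0
```

```bash

python3 -m jog '[[0.045,0.02,0.02,0,0,0],[0.045,0.02,0.02,0,0,0.06],[0.045,0.02,0.04,0,0,0.06]]'>/dev/null; python3 s.py
python3 -m jog '[[0,0,-0.02,0,0,0],[0,0,-0.02,0,0,0]]'>/dev/null; python3 s.py
```

```text
23.45 [ 0.501  -0.042   0.2871] [ 4.3 -1.1  4.2] [ 0.11 -0.73 -0.12] yaw 0.351 grip 0.0649 q6 1.06
23.65 [ 0.501  -0.042   0.2871] [ 5.5 -1.3 -0.4] [ 0.05 -1.07 -0.12] yaw 0.353 grip 0.0645 q6 1.06
```

The ring is held rigidly by the thread, with the gasket sunk by about 1.6 mm, so it's snug. I'll relieve the side load, release, rise and check.

```bash

python3 -m jog '[[0.03,0.02,0,0,0,0],[0.03,0.02,0,0,0,0]]'>/dev/null; python3 s.py
python3 -m jog '[[0,0,0,0,0,0],[0,0,0,0,0,0],[0,0,0,0,0,0],[0,0,0,0,0,0]]' 100 >/dev/null; python3 s.py
python3 -m jog '[[0,0,-1,0,0,0],[0,0,-3,0,0,0],[0,0,-6,0,0,0],[0,0,-9,0,0,0],[0,0,-12,0,0,0],[0,0,-12,0,0,0],[0,0,-12,0,0,0]]' >/dev/null; python3 s.py
python3 - <<'E'
from h import *
for n,b in(("scene","scene9"),("side","side9")):
    c=shot(n); cv2.imwrite(f"pics/{n}f.png",c["img"]); hsv=cv2.cvtColor(c["img"],cv2.COLOR_BGR2HSV)
    p=proj(c,np.array([.4992,-.042,.1155])); x,y=p.astype(int); r=14
    # knob/hole = saturated or dark inside bright top
    g=c["img"].astype(int).sum(2); print(n,p.round(1)); print(g[y-18:y+22:2,x-20:x+21:2])
E
```

```text
23.85 [ 0.5012 -0.042   0.2871] [ 4.3 -0.8  1.5] [ 0.05 -0.66 -0.15] yaw 0.352 grip 0.0648 q6 1.06
24.25 [ 0.501 -0.042  0.287] [ 0.1  0.2 -1.1] [0.05 0.06 0.01] yaw 0.351 grip 0.0922 q6 1.06
24.95 [ 0.5009 -0.0419  0.4077] [ 0.3  0.1 -0.2] [0.06 0.08 0.02] yaw 0.351 grip 0.0939 q6 1.06
scene [215.1 177.8]
[[384 188 198 196 243 378 371 357 354 370 373 371 381 385 378 382 384 397
  388 402 388]
 [400 211 198 203 224 368 363 360 361 389 376 385 389 375 380 383 400 392
  385 367 379]
 [394 242 205 194 204 363 372 380 385 376 387 381 369 383 388 383 373 356
  361 382 391]
 [366 356 271 204 179 371 371 390 382 370 375 375 381 371 368 362 363 386
  388 404 397]
 [344 352 366 368 303 359 379 366 372 372 379 381 372 368 384 401 406 422
  415 415 406]
 [360 355 360 364 380 375 389 393 410 401 388 390 411 435 425 424 426 413
  408 393 387]
 [373 390 392 399 409 407 404 391 388 396 412 425 422 422 424 411 390 386
  377 375 358]
 [408 407 399 400 392 397 392 401 389 238 159 368 394 409 381 392 385 375
  350 335 372]
 [391 388 390 384 387 392 392 380 394 176 132 311 386 401 395 371 342 353
  361 
[... 2088 characters left out ...]
1 366 298 257 336 345 343 337 331 333 339 340 340 315 205 252
  347 369 370]
 [363 359 362 352 308 179 250 308 332 339 339 338 337 320 297 215 157 197
  275 351 373]
 [366 362 371 357 318 169 168 195 225 247 251 248 238 198 183 169 149 198
  220 326 365]
 [374 361 359 346 304 190 159 162 165 160 184 166 175 164 157 157 168 316
  242 298 353]
 [330 278 262 236 268 308 179 156 166 160 166 163 166 162 157 162 283 369
  312 242 337]
 [257 219 213 214 337 393 311 176 163 162 164 165 170 161 171 179 349 379
  356 226 304]
 [263 214 211 215 366 406 400 268 188 180 176 175 174 184 194 253 381 386
  362 218 255]
 [271 196 218 215 354 415 418 401 293 228 207 211 210 218 281 376 399 398
  326 204 218]]
```

```bash
python3 -c "
from station import ctrl
print(ctrl.hand_in())"
```

```text
the job is handed in; nothing more can be done
None
```

I handed the job in, but it returned no verdict: the disk is seated knob up, the ring is screwed on snug with the gasket sunk about 1.6 mm (estimated from tool height), and the gripper is open and clear at about 25 s.

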